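Clear the way and check-pull the bench tension gauge

TASK

The parts basket stands in the path of the bench tension gauge: first hang it by its handle on the twin-prong stand, the handle lying across both prongs, and let go of it. Then pull the gauge's loop out until its pointer stands in the gap of the set marker, hold it there for two seconds without ever pulling past the marker, and ease it slowly back until it is fully home. Do not shift the marker, tip the basket, or disturb the other things on the bench.

Things in the scene. Friction and masses are not known exactly. Their poses are not given: they have to be found in the camera images.
- gauge: Bench tension gauge, fixed. Grey housing 200 x 60 mm, top 60 mm above the bench, on a dark foot plate 220 x 90 x 10 mm. Origin: centre of the underside. A steel loop on a sprung bar sticks out of its -x end; it is pulled along the gauge's own -x. x runs along the housing, z up.
- gauge_slide (a joint): How far the loop is pulled out, in m: 0 fully home, 0.11 the end stop. The spring pulls it home with 3.6 N at 0, rising 0.9 N each 10 mm.
- loop_center (a point): Centre of the flat, level rectangular steel loop (moves with the slide). Loop: 12 mm round bar, free opening 53 mm along the pull and 68 mm across, bar axis 50 mm above the bench. The outer crossbar's axis lies 32.5 mm from this point along the gauge's -x. Open below: the bench is 50 mm down.
- pointer (a point): Top of the pointer, an upright steel fin 3 mm thick (18 mm across) on the housing's top that moves with the loop. Axes as the gauge.
- marker (a joint): Setting of the marker along the scale, in m: the pull of the slide at which the pointer stands in the middle of the marker's gap.
- mark_gap (a point): Middle of the marker's gap, on the pointer's track and level with the pointer's top. The marker is an aluminium fork on the +y edge of the housing's top; its two prongs, 6 mm thick, leave a gap of 18 mm along the gauge's x. Axes as the gauge.
- basket: Blue parts basket, loose, about 0.25 kg, 80 (x) x 120 (y) x 55 mm high, with black parts inside and a rigid steel handle: two uprights at y = +-58 mm and a straight bar along y. Origin: centre of the underside.
- basket_bar (a point): Middle of the handle's straight bar, 135 mm above the basket's underside; bar 10 mm thick, 116 mm long along the basket's y.
- stand: Hanging stand, fixed, origin on the bench. Foot plate 170 x 120 x 10 mm (x = -165 to 5 mm). Post 18 mm thick at x = -35 mm, carrying a 12 mm crossbar along y at height 215 mm (the stand's top apart from the tips) and, at y = +-35 mm, two steel prongs that point to the stand's -x with upturned tips.
- stand_seat (a point): Where the middle of the basket's bar lies when hung: midway between the prongs, at x = -120 mm of the stand, 210 mm above the bench; bar along the stand's y. Prongs 10 mm thick: from the crossbar they slope down to x = -110, z = 200 mm, run level to x = -130 mm, and turn up to tips at x = -148 mm, topmost 233 mm above the bench.
- board_a: Bystander: green circuit board 60 x 48 x 4 mm with a black round buzzer (12 mm high in all), on the bench beside the basket.
- board_b: Bystander: a like circuit board, on the bench beside the loop.
- board_c: Bystander: a like circuit board in the clear tray.
- can: Bystander: slim upright can, diameter 40 mm, 160 mm high, standing between the basket's side and the stand's side of the bench.
- spool: Bystander: aluminium spool standing on end, diameter 56 mm, 50 mm high, on the bench beside the loop.
- bottle: Bystander: white bottle, diameter 48 mm, 150 mm high, between the housings of gauge and stand.
- tray: Bystander: clear tray 200 x 150 x 22 mm at the left side, a board in it.
- screwdriver: Bystander: screwdriver lying at the right side.
Not all that is in view belongs to the job. Leave any brown look-alike of the stand alone. What is shaped like the basket but green is not meant.

How it is judged:
By the outcome, as a careful person would: the job done as asked, in the order asked, and still so for the second after the job is handed in, with the robot touching nothing.
It also fails if it takes over 70 s, if anything falls off the work surface, if the arm or the gripper's body presses on something with over 40 N, if the wrist force passes 120 N, or if a joint passes its speed limit or range.

ROBOT

A 7-joint arm with a two-finger parallel gripper is mounted at the origin on the work surface. World frame = base frame: x ahead of the robot, y to its left, z up, the work surface at z = 0. Lengths are in m, angles in rad, forces in N, time in s.
With the tool pointing down it reaches from about 0.4 to 0.85 m from the base axis. Payload 4.5 kg.
Tool frame: the origin (TCP) lies at the very end of the fingers, on their centre line; the grasp point (between the pads) lies 19 mm behind it; z points along the fingers, y is the line along which they close (so a half turn about z gives the same grasp; the last joint's range is limited). The gripper opens to 88 mm and grips with 3 to 60 N. Pads are 18 mm wide; open, the fingers measure 123 mm over their backs; the gripper's body (75 mm by 187 mm) begins 45 mm behind the grasp point.
Start: joints at [-1.241, 0.689, -0.195, 1.565, 0.157, 0.902, -0.215], TCP at [0.182, 0.598, 0.239] pointing down, gripper open.
Joint ranges: [-3.01, 3.01], [-0.46, 2.08], [-1.47, 1.51], [0.13, 2.56], [-1, 4.14], [0.04, 2.09], [-2.66, 2.66]. Speed limits (rad/s): [2.57, 2.57, 3.14, 3.14, 3.14, 3.14, 3.14].

INTERFACE

Orientations are given as a rotation vector (axis times angle).
In Python, from cell import * gives the robot as it stands. The module is installed in compiled form; this text tells all that it offers.
- The arm moves only by the shell command python3 -m pendant 'ROWS' [FORCE]. ROWS is text: rows parted by semicolons, each of 7 numbers parted by spaces: the turn, a rotation vector about the tool's x, y, z in degrees, then the shift along the tool's x, y, z in mm, then the finger opening in mm, from 0 to 88.1. A call has 1 to 10 rows; each row is the pose to reach, as a shift and turn from the pose commanded when the call began, along the tool's axes at that moment; what a row does not reach only later rows make up. A row lasts 1/12 s, in which the tool goes at most 41.7 mm and 7.16 degrees, less where a joint would pass 70% of its speed; a pose out of reach is approached as far as the arm can. A call with a gripper value outside its range is refused whole. The fingers move at their own pace and stop on an object; FORCE is the grip in N (left out, the last holds). Time passes only in rows, so rows that repeat a pose let the fingers close. It gives the time, the measured TCP pose, the force, the opening and the grip force at its end, in the units of the state.
- observe(): the state, without advancing time (a new reading comes with each control period).
- read_camera(name): name is "side" or "top"; returns a dict with "color" (480x640x3 uint8, red, green, blue), "intrinsics" (3x3 intrinsics, pixels), "k1" (the pictures are not rectified: a ray, as slopes to the right and down, at radius r is drawn at 1 + k1 r^2 times it, then the intrinsics apply), "rvec" (rotation vector, rad) and "tvec" (3), from world to camera coordinates, as OpenCV has them. Camera axes: x right, y down, z forward; pixel columns grow to the right and rows downward; lengths in m; the calibration is good to about 2 mm. A picture is of the moment at which its call begins. There is no depth.
- sign_off(): hands the job in; it is judged then, once.
Trained networks look in a picture, given as the dict that the camera call returned (one of the last four; its "shot" number tells which), for a name from the list of things; names that differ only in an ending like _2 or _b are one class to them, and where a whole thing is asked for, a point or a joint stands for the part that bears it (a point fixed in the world has none). Each returns a list of dicts, best first, with "score" (0 to 1); they miss things now and then, are a little off and sometimes report something else, mostly with a low value. They report only what shows in the picture. A call takes as long as a camera call. They do not tell look-alikes from the thing itself.
- look_for(picture, name): "box" ([left, top, width, height] in pixels, round what is visible of it).
- cut_out(picture, name): "mask" (480x640 bool, what is visible of it) and "box" ([left, top, width, height] in pixels, round what is visible of it).
The state is a dict: "time_s": time; "joints": joint angles; "joint_vel": joint speeds; "joint_efforts": joint torques, N m; "ee_pos": TCP position; "tool_rot": TCP orientation; "wrist_force": force on the tool from outside, world axes, zero at the start; "wrist_torque": the same for the moment, N m; "finger_gap": opening from 0.0 (shut) to 1.0 (fully open); "grasp_force": force on a finger pad.
Only numpy, scipy, OpenCV 4.12 (cv2) and the standard library are available. Lean on these libraries where they do the work, as an engineer would, in place of code of your own. Each camera call takes 0.05 s, during which the arm holds its last target. There are 200 camera calls.

## Working session

There is one attempt and no reset: what is moved stays moved. The work goes in short steps, Python scripts to look and compute and a shell command to move; the robot and the scene stay as the last step left them, time stands still between calls to the robot, and variables do not carry over. Pictures are saved under pics/ and viewed, at most 10 in all, crops included, and the job is handed in when it is done.

```bash
mkdir -p pics
cat > h.py <<'E'
from cell import *
import numpy as np, cv2
from scipy.spatial.transform import Rotation as R
def proj(c,P):
    P=np.atleast_2d(P); X=R.from_rotvec(np.ravel(c["rvec"])).apply(P)+np.ravel(c["tvec"])
    s=X[:,:2]/X[:,2:]; s=s*(1+c["k1"]*(s**2).sum(1,keepdims=True)); K=np.array(c["intrinsics"])
    return s@K[:2,:2].T+K[:2,2]
def ray(c,uv):
    K=np.array(c["intrinsics"]); d=(np.array(uv,float)-K[:2,2])/[K[0,0],K[1,1]]; s=d.copy()
    for _ in range(20): s=d/(1+c["k1"]*(s@s))
    Q=R.from_rotvec(np.ravel(c["rvec"])).inv()
    o=Q.apply(-np.ravel(c["tvec"])); v=Q.apply([s[0],s[1],1]); return o,v/np.linalg.norm(v)
def atz(c,uv,z):
    o,v=ray(c,uv); return o+v*(z-o[2])/v[2]
def tri(c1,u1,c2,u2):
    o1,v1=ray(c1,u1);o2,v2=ray(c2,u2)
    A=np.stack([v1,-v2],1);t=np.linalg.lstsq(A,o2-o1,rcond=None)[0]
    a=o1+v1*t[0];b=o2+v2*t[1]; return (a+b)/2,np.linalg.norm(a-b)
def save(c,n,box=None,s=1):
    im=c["color"][...,::-1]
    if box: x,y,w,h=box; im=im[y:y+h,x:x+w]
    cv2.imwrite("pics/"+n,cv2.resize(np.ascontiguousarray(im),None,fx=s,fy=s,interpolation=cv2.INTER_CUBIC))
E
python3 - <<'E'
from h import *
np.set_printoptions(precision=3,suppress=True)
t=read_camera("top");s=read_camera("side")
save(t,"t0.png");save(s,"s0.png")
o=observe();print(o["ee_pos"],o["tool_rot"],o["finger_gap"],o["time_s"])
for n,c in(("top",t),("side",s)):
    print(n,ray(c,(320,240)))
    for k in ["gauge","gauge_slide","pointer","marker","basket","basket_bar","stand","can","spool","bottle","board_a"]:
        print(k,[(np.round(d["box"]).tolist(),round(d["score"],2)) for d in look_for(c,k)])
E
```

```text
[0.182 0.597 0.238] [-0.463 -3.107  0.003] 0.999829420713162 0.1
top (array([0.325, 0.002, 1.614]), array([ 0.162,  0.009, -0.987]))
gauge [([386.0, 159.0, 34.0, 107.0], 0.68), ([218.0, 198.0, 53.0, 65.0], 0.41), ([385.0, 232.0, 36.0, 34.0], 0.19)]
gauge_slide [([385.0, 231.0, 36.0, 38.0], 0.71)]
pointer [([383.0, 236.0, 40.0, 31.0], 0.92)]
marker [([219.0, 194.0, 56.0, 67.0], 0.67)]
basket [([434.0, 311.0, 56.0, 33.0], 0.77), ([382.0, 275.0, 53.0, 34.0], 0.61)]
basket_bar [([435.0, 309.0, 59.0, 33.0], 0.79), ([382.0, 275.0, 49.0, 33.0], 0.57)]
stand [([221.0, 194.0, 50.0, 69.0], 0.91), ([138.0, 293.0, 62.0, 61.0], 0.88), ([384.0, 185.0, 37.0, 83.0], 0.36), ([509.0, 255.0, 26.0, 59.0], 0.18)]
can [([318.0, 220.0, 18.0, 22.0], 0.79), ([218.0, 195.0, 53.0, 68.0], 0.31)]
spool [([355.0, 235.0, 26.0, 22.0], 0.86)]
bottle [([324.0, 159.0, 14.0, 29.0], 0.73), ([357.0, 238.0, 21.0, 15.0], 0.73)]
board_a [([342.0, 279.0, 18.0, 22.0], 0.89), ([426.0, 230.0, 22.0, 27.0], 0.89), ([134.0, 242.0, 22.0, 22.0], 0.77)]
side (array([0.206, 1.025, 1.11 ]), array([ 0.258, -0.698, -0.668]))
gauge [([277.0, 199.0, 89.0, 33.0], 0.66)]
gauge_slide [([337.0, 215.0, 27.0, 15.0], 0.73)]
pointer [([337.0, 211.0, 29.0, 20.0], 0.48), ([395.0, 181.0, 28.0, 9.0], 0.48)]
marker []
basket [([365.0, 200.0, 32.0, 54.0], 0.96), ([407.0, 183.0, 30.0, 48.0], 0.79), ([347.0, 208.0, 15.0, 8.0], 0.24)]
basket_bar [([403.0, 181.0, 27.0, 53.0], 0.9)]
stand [([304.0, 332.0, 82.0, 96.0], 0.84), ([250.0, 253.0, 68.0, 86.0], 0.63)]
can [([306.0, 226.0, 13.0, 47.0], 0.89)]
spool [([380.0, 183.0, 44.0, 5.0], 0.71), ([328.0, 230.0, 20.0, 28.0], 0.52)]
bottle [([257.0, 222.0, 22.0, 36.0], 0.82)]
board_a [([244.0, 400.0, 30.0, 24.0], 0.66), ([352.0, 261.0, 21.0, 9.0], 0.61)]
```

View pics/t0.png

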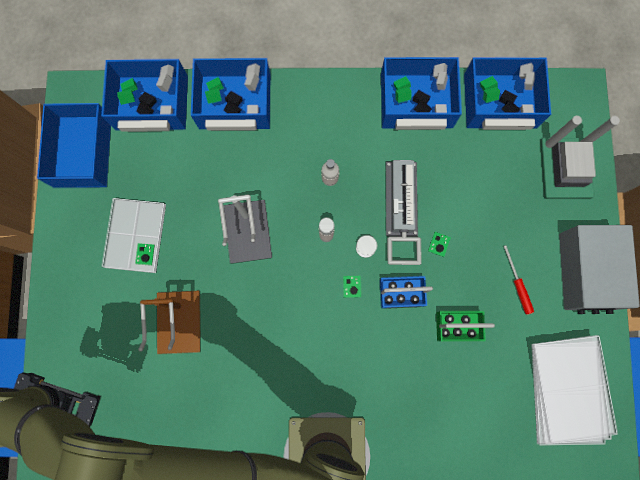

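View pics/s0.png

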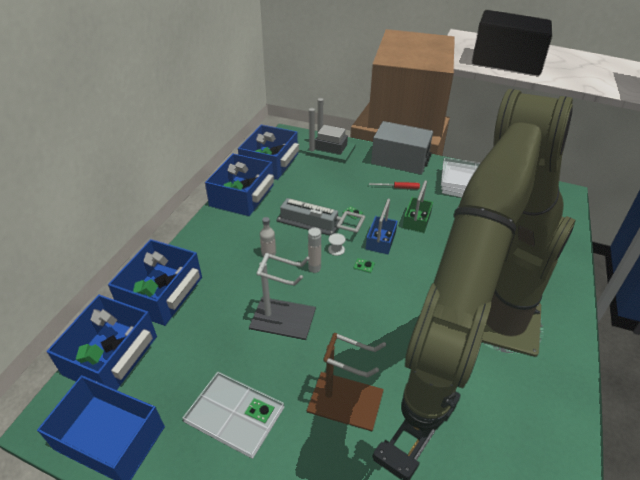

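Grey stand at top (245,228) has the described dark foot plate and steel prongs; the brown one (175,322) is the look-alike. The blue basket at top (404,292) / side (381,230) is meant; the green one (461,325) is not. The gauge is at (402,205) with its loop towards the robot. I'll confirm this with one enlarged composite.

Run:
```python
from h import *
t=read_camera("top");s=read_camera("side")
import pickle;pickle.dump((t,s),open("ts.pkl","wb"))
def cr(c,x,y,w,h,W,H): return cv2.resize(np.ascontiguousarray(c["color"][y:y+h,x:x+w,::-1]),(W,H),interpolation=cv2.INTER_CUBIC)
a=np.vstack([np.hstack([cr(t,370,150,80,165,291,600),]) ])
b=np.vstack([cr(t,215,187,64,84,228,300),cr(s,245,245,76,100,228,300)])
d=np.vstack([cr(s,272,190,85,90,281,298),cr(s,330,190,84,90,281,302)])
cv2.imwrite("pics/c1.png",np.hstack([a,b,d]))
```

```text
(no output)
```

View pics/c1.png

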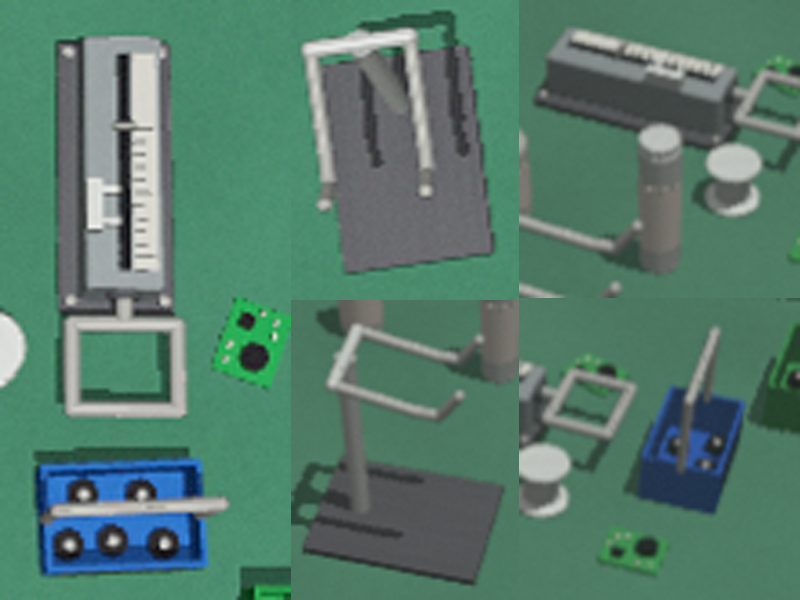

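The crop confirms the blue basket, with its bar across the image, the grey stand, whose prongs point towards the robot, and the gauge, whose white fork marker sits about 22 px below the pointer. Next I fit the poses from both views.

```bash
cat > fit.py <<'E'
from h import *
import pickle
from scipy.optimize import least_squares
t,s=pickle.load(open("ts.pkl","rb"))
A=("t",370,150,3.6375,3.636,0,0);B=("t",215,187,3.5625,3.571,291,0);C=("s",245,245,3,3,291,300);D=("s",272,190,3.306,3.311,519,0);E=("s",330,190,3.345,3.356,519,298)
def px(v,p): return ((p[0]-v[5]+.5)/v[3]-.5+v[1],(p[1]-v[6]+.5)/v[4]-.5+v[2])
def fit(name,obs,x0,fixyaw=None):
    cs=[t if o[0][0]=="t" else s for o in obs]; uv=np.array([px(o[0],o[1]) for o in obs]); P=np.array([o[2] for o in obs])/1000
    def f(q):
        yaw=q[3] if fixyaw is None else fixyaw
        W=R.from_euler("z",yaw).apply(P)+q[:3]
        return np.concatenate([proj(c,w)[0]-u for c,w,u in zip(cs,W,uv)])
    r=least_squares(f,x0,loss="soft_l1")
    print(name,"xyz mm",np.round(r.x[:3]*1000,1),"yaw",np.round(np.degrees(r.x[3]),2) if fixyaw is None else "fix");print(np.round(r.fun.reshape(-1,2),1).tolist()); return r.x
if __name__=="__main__":
    b=fit("basket",[(A,(38,465),(40,60,55)),(A,(201,460),(40,-60,55)),(A,(206,567),(-40,-60,55)),(A,(43,574),(-40,60,55)),(A,(45,518),(0,58,135)),(A,(224,505),(0,-58,135)),
     (E,(716,333),(0,-58,135)),(E,(690,396),(0,58,135)),(E,(670,385),(40,-60,55)),(E,(743,402),(-40,-60,55)),(E,(641,495),(40,60,0)),(E,(715,510),(-40,60,0))],[.45,-.2,0,0])
    st=fit("stand",[(B,(467,46),(5,-60,10)),(B,(491,250),(-165,-60,10)),(B,(347,271),(-165,60,10)),(B,(308,47),(-35,35,215)),(B,(412,36),(-35,-35,215)),(B,(325,204),(-148,35,228)),(B,(427,190),(-148,-35,228)),
     (C,(502,487),(-165,-60,10)),(C,(476,583),(-165,60,0)),(C,(305,550),(5,60,0)),(C,(461,396),(-148,35,228)),(C,(478,340),(-148,-35,228)),(C,(331,382),(-35,35,215)),(C,(357,329),(-35,-35,215))],[.65,.25,0,.1])
    g=fit("gauge",[(A,(57,41),(110,45,10)),(A,(168,41),(110,-45,10)),(A,(62,310),(-110,45,10)),(A,(173,308),(-110,-45,10)),(A,(84,37),(100,30,60)),(A,(158,37),(100,-30,60)),(A,(165,290),(-100,-30,60)),
     (D,(567,31),(100,-30,60)),(D,(547,55),(100,30,60)),(D,(723,97),(-100,30,60)),(D,(737,70),(-100,-30,60))],[.7,-.2,0,0])
    l=fit("loop",[(A,(65,318),(38.5,46,0)),(A,(184,318),(38.5,-46,0)),(A,(186,415),(-38.5,-46,0)),(A,(67,415),(-38.5,46,0)),
     (E,(575,369),(38.5,-46,6)),(E,(637,386),(-38.5,-46,0)),(E,(610,438),(-38.5,46,0)),(E,(544,412),(38.5,46,0))],[.5,-.2,.05,0])
    for z in(.06,.07,.08):
        p=[atz(t,px(A,q),z) for q in((124,125),(112,188),(112,221))]
        print(z,[np.round(v[:2]*1000,1).tolist() for v in p],"pull",round((p[0][0]-(p[1][0]+p[2][0])/2)*1000,1),"pitch (24 expected)",(p[1][0]-p[2][0])*1000)
    seat=R.from_euler("z",st[3]).apply([-.12,0,.21])+st[:3]; print("seat",seat*1000)
    for n,z in(("can",.16),("bottle",.15),("spool",.05),("board_a",.01)):
        for d in look_for(t,n)[:3]:
            x=d["box"];print(n,np.round(atz(t,(x[0]+x[2]/2,x[1]+x[3]/2),z)*1000),"topcenter assumed",round(d["score"],2))
E
python3 - <<'E'
import pickle
from h import *
pickle.dump((read_camera("top"),read_camera("side")),open("ts.pkl","wb"))
E
python3 fit.py
```

```text
basket xyz mm [ 438.  -208.9    0.9] yaw 2.31
[[0.1, 0.6], [-0.7, 0.1], [-0.0, 0.2], [0.5, 0.2], [2.8, -1.5], [-1.4, 0.1], [-0.3, -0.9], [-0.2, 1.1], [0.1, -0.7], [0.8, -1.0], [-0.9, 0.3], [0.1, 1.1]]
stand xyz mm [695.8 234.5  -1.3] yaw 7.76
[[0.4, -0.6], [1.0, 0.5], [-0.8, 0.4], [0.9, 0.7], [-0.6, -0.0], [0.1, 0.0], [-0.2, 0.1], [0.6, -1.5], [-0.5, 0.6], [-0.9, 0.5], [-0.8, -0.3], [0.2, -0.4], [0.3, 0.5], [-0.2, 0.0]]
gauge xyz mm [ 710.5 -217.2   -4.6] yaw -0.34
[[-0.2, 0.3], [0.3, 0.4], [-0.4, 1.0], [0.7, 1.6], [-0.4, -0.4], [0.5, -0.4], [0.3, -0.1], [-0.4, -1.5], [-1.3, 0.7], [-1.4, 1.2], [0.1, -0.8]]
loop xyz mm [ 552.1 -215.7   47.9] yaw -0.85
[[-0.0, -0.4], [0.5, -0.0], [0.4, 1.0], [-0.4, 0.6], [-1.8, -1.7], [0.4, -0.3], [0.2, 0.2], [-1.5, 2.4]]
0.06 [[737.9, -217.4], [688.4, -206.9], [662.7, -206.3]] pull 62.3 pitch (24 expected) 25.71455314321347
0.07 [[735.2, -216.0], [686.1, -205.6], [660.5, -205.0]] pull 61.9 pitch (24 expected) 25.549031287673717
0.08 [[732.6, -214.6], [683.8, -204.3], [658.4, -203.6]] pull 61.5 pitch (24 expected) 25.38350943213419
seat [576.88233736 218.34391335 208.72831366]
can [590.  -3. 160.] topcenter assumed 0.54
can [746.  -9. 160.] topcenter assumed 0.5
bottle [746. -11. 150.] topcenter assumed 0.6
bottle [ 432. -202.  150.] topcenter assumed 0.56
spool [ 437. -220.   50.] topcenter assumed 0.71
spool [ 566. -112.   50.] topcenter assumed 0.59
board_a [ 574. -316.   10.] topcenter assumed 0.77
board_a [549. 513.  10.] topcenter assumed 0.7
board_a [452. -68.  10.] topcenter assumed 0.67
```

```bash
cat > go.py <<'E'
import sys
from h import *
# usage: go.py x y z(mm TCP) a(deg: world angle of tool y) -> turn deg, shift mm in tool axes
o=observe();P=np.array(o["ee_pos"])*1000;Q=R.from_rotvec(o["tool_rot"])
v=list(map(float,sys.argv[1:5]));a=np.radians(v[3])
T=R.from_matrix(np.array([[-np.sin(a),np.cos(a),0],[np.cos(a),np.sin(a),0],[0,0,-1]]).T)
print("turn",np.round(np.degrees((Q.inv()*T).as_rotvec()),2),"shift",np.round(Q.inv().apply(np.array(v[:3])-P),1),"at",np.round(P,1),"t",round(o["time_s"],2),"F",np.round(o["wrist_force"],1),"j",np.round(o["joints"],2))
E
python3 go.py 450 200 360 30
python3 - <<'E'
from h import *
import pickle
t,s=pickle.load(open("ts.pkl","rb"))
for q in((440,326),(494,325)): print(atz(t,q,.135))
for q in((142,305),(173,303),(142,348),(172,348)): print(atz(t,q,.23))
E
```

```text
turn [ 0.   -0.   43.06] shift [-372.2 -302.5 -121.3] at [182.2 597.9 238.7] t 1.6 F [0.9 0.  0.3] j [-1.24  0.69 -0.19  1.57  0.16  0.9  -0.22]
[ 0.34508116 -0.29020568  0.135     ]
[ 0.34690326 -0.42861663  0.135     ]
[0.39481878 0.44462327 0.23      ]
[0.39968368 0.36931426 0.23      ]
[0.29249559 0.44004865 0.23      ]
[0.2927312  0.36779582 0.23      ]
```

```bash
python3 -m pendant '0 0 0 0 0 -40 88;0 0 0 0 0 -80 88;0 0 5 -20 -15 -121 88;0 0 11 -55 -45 -121 88;0 0 17 -90 -75 -121 88;0 0 23 -125 -100 -121 88;0 0 29 -160 -130 -121 88;0 0 35 -195 -158 -121 88;0 0 40 -230 -187 -121 88;0 0 43 -265 -215 -121 88'; python3 go.py 460 20 330 10
```

```text
time_s: 2.43
ee_pos: [0.3578, 0.3365, 0.3601]
tool_rot: [1.575, 2.718, 0.001]
wrist_force: [-0.0, 1.2, 0.0]
finger_gap: 0.998
grasp_force: 0.0
turn [ 0.04 -0.02 19.84] shift [-325.4  -68.9   29.9] at [357.8 336.5 360.1] t 2.43 F [-0.   1.2  0. ] j [-0.86  0.36  0.01  1.78 -0.    0.99 -0.32]
```

```bash
python3 -m pendant '0 0 2 -32 -7 3 88;0 0 4 -65 -14 6 88;0 0 6 -98 -21 9 88;0 0 8 -130 -28 12 88;0 0 10 -163 -35 15 88;0 0 12 -195 -41 18 88;0 0 14 -228 -48 21 88;0 0 16 -260 -55 24 88;0 0 18 -293 -62 27 88;0 0 19.8 -325 -69 30 88'; python3 go.py 438 -209 250 2.3
```

```text
time_s: 3.27
ee_pos: [0.4605, 0.0209, 0.3298]
tool_rot: [2.016, 2.409, 0.001]
wrist_force: [0.3, 0.3, -1.2]
finger_gap: 0.999
grasp_force: 0.0
turn [ 0.04 -0.01  7.86] shift [-222.3  -62.8   79.7] at [460.5  20.9 329.8] t 3.27 F [ 0.3  0.3 -1.2] j [-0.27  0.35  0.18  1.92 -0.08  0.87  0.12]
```

```bash
python3 -m pendant '0 0 1 -28 -8 10 88;0 0 2 -56 -16 20 88;0 0 3 -84 -24 30 88;0 0 4 -112 -32 40 88;0 0 5 -140 -40 50 88;0 0 6 -168 -48 60 88;0 0 7 -196 -56 70 88;0 0 7.9 -222 -63 80 88;0 0 7.9 -222 -63 80 88'; python3 go.py 438 -209 117 2.3
python3 - <<'E'
from h import *
t=read_camera("top");s=read_camera("side")
def cr(c,x,y,w,h,W,H): return cv2.resize(np.ascontiguousarray(c["color"][y:y+h,x:x+w,::-1]),(W,H),interpolation=cv2.INTER_CUBIC)
cv2.imwrite("pics/c2.png",np.hstack([cr(t,350,220,130,130,400,400),cr(s,320,130,130,130,400,400)]))
E
```

```text
time_s: 4.02
ee_pos: [0.4358, -0.213, 0.2486]
tool_rot: [2.185, 2.256, -0.006]
wrist_force: [0.2, 0.3, 0.4]
finger_gap: 0.996
grasp_force: 0.0
turn [-0.12  0.18 -0.46] shift [  4.3   2.6 131.6] at [ 435.8 -213.   248.6] t 4.02 F [0.2 0.3 0.4] j [ 0.23  0.5   0.19  1.98 -0.14  0.68  0.55]
```

View pics/c2.png

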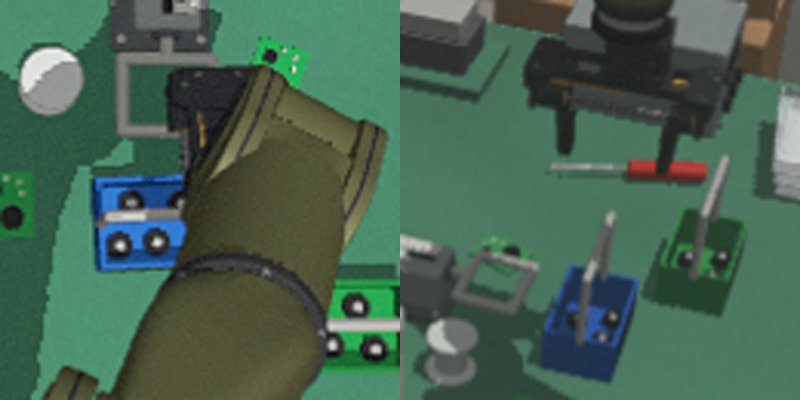

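The gripper sits above the blue basket (top crop 140,225), its fingers straddling the handle bar in x, and nothing is in the way. I'll go down and grip.

```bash
python3 -m pendant '0 0 -0.5 4 2.5 20 88;0 0 -0.5 4 2.5 42 88;0 0 -0.5 4 2.5 64 88;0 0 -0.5 4 2.5 86 88;0 0 -0.5 4 2.5 108 88;0 0 -0.5 4 2.5 124 88;0 0 -0.5 4 2.5 131.5 88;0 0 -0.5 4 2.5 131.5 88;0 0 -0.5 4 2.5 131.5 60;0 0 -0.5 4 2.5 131.5 40' 25
python3 -m pendant '0 0 0 0 0 0 25;0 0 0 0 0 0 15;0 0 0 0 0 0 8;0 0 0 0 0 0 0;0 0 0 0 0 0 0;0 0 0 0 0 0 0;0 0 0 0 0 0 0' 35; python3 go.py 438 -209 240 2.3
```

```text
time_s: 4.95
ee_pos: [0.4409, -0.2029, 0.1192]
tool_rot: [2.163, 2.276, 0.002]
wrist_force: [1.1, -0.2, 0.1]
finger_gap: 0.868
grasp_force: 0.0
time_s: 5.53
ee_pos: [0.44, -0.2031, 0.1182]
tool_rot: [-2.165, -2.276, -0.0]
wrist_force: [0.4, -0.3, 0.2]
finger_gap: 0.342
grasp_force: 0.0
turn [-0.   -0.01  0.55] shift [  -5.8   -2.3 -121.8] at [ 440.  -203.1  118.2] t 5.53 F [ 0.4 -0.3  0.2] j [ 0.28  0.72  0.1   2.1  -0.2   0.33  0.59]
```

```bash
python3 -m pendant '0 0 0.5 -3 -2 1 28;0 0 0.5 -6 -2 1.5 20;0 0 0.5 -6 -2 1.5 10;0 0 0.5 -6 -2 1.5 0;0 0 0.5 -6 -2 1.5 0;0 0 0.5 -6 -2 1.5 0;0 0 0.5 -6 -2 1.5 0;0 0 0.5 -6 -2 1.5 0;0 0 0.5 -6 -2 1.5 0;0 0 0.5 -6 -2 1.5 0' 35; python3 go.py 438 -209 240 2.3
```

```text
time_s: 6.37
ee_pos: [0.4385, -0.2092, 0.1167]
tool_rot: [2.175, 2.267, 0.0]
wrist_force: [0.8, -0.6, 0.1]
finger_gap: 0.094
grasp_force: 34.3
turn [0.01 0.   0.06] shift [   0.2   -0.5 -123.3] at [ 438.5 -209.2  116.7] t 6.37 F [ 0.8 -0.6  0.1] j [ 0.29  0.73  0.1   2.09 -0.2   0.33  0.6 ]
```

```bash
python3 -m pendant '0 0 0 0 0 -4 0;0 0 0 0 0 -12 0;0 0 0 0 0 -26 0;0 0 0 0 0 -42 0;0 0 0 0 0 -60 0;0 0 0 0 0 -78 0;0 0 0 0 0 -96 0;0 0 0 0 0 -110 0;0 0 0 0 0 -119 0;0 0 0 0 0 -119 0'; python3 go.py 460 20 240 7.76
python3 - <<'E'
from h import *
t=read_camera("top");s=read_camera("side");save(s,"s3.png",(320,120,150,150),3)
E
```

```text
time_s: 7.2
ee_pos: [0.439, -0.2094, 0.2375]
tool_rot: [2.173, 2.265, 0.002]
wrist_force: [0.1, 0.3, -1.7]
finger_gap: 0.094
grasp_force: 34.5
turn [ 0.16  0.07 -5.41] shift [228.4  30.4  -2.6] at [ 439.  -209.4  237.5] t 7.2 F [ 0.1  0.3 -1.7] j [ 0.23  0.52  0.18  1.99 -0.15  0.64  0.55]
```

View pics/s3.png

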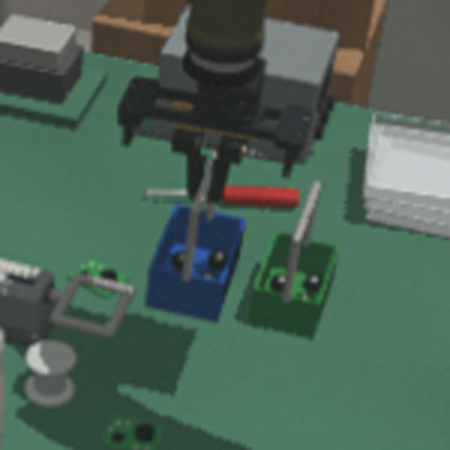

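The basket is off the bench and level in the gripper (side crop 195,260). Now I carry it across.

```bash
python3 -m pendant '0 0 0 6 1 -1 0;0 0 -0.5 18 2 -2 0;0 0 -1 36 4 -2 0;0 0 -1.6 58 6 -2 0;0 0 -2.2 82 8 -2 0;0 0 -2.8 107 11 -2 0;0 0 -3.4 132 14 -2 0;0 0 -4 157 17 -2 0;0 0 -4.7 182 21 -2 0;0 0 -5.4 207 25 -2 0'; python3 go.py 475 204 240 7.76
```

```text
time_s: 8.13
ee_pos: [0.4539, 0.0012, 0.2371]
tool_rot: [-2.062, -2.368, 0.001]
wrist_force: [-0.6, 0.7, -1.4]
finger_gap: 0.091
grasp_force: 34.5
turn [-0.11 -0.04  0.12] shift [198.   48.8  -2.8] at [453.9   1.2 237.1] t 8.13 F [-0.6  0.7 -1.4] j [-0.23  0.48  0.19  2.07 -0.16  0.6   0.21]
```

```bash
python3 -m pendant '0 0 0 22 5 -2 0;0 0 0 46 11 -3 0;0 0 0 70 17 -3 0;0 0 0 95 24 -3 0;0 0 0 120 31 -3 0;0 0 0 145 38 -3 0;0 0 0 167 43 -3 0;0 0 0 184 46 -3 0;0 0 0 193 48 -3 0;0 0 0 196 49 -3 0'
python3 -m pendant '0 0 0 0 0 0 0;0 0 0 0 0 0 0;0 0 0 0 0 0 0;0 0 0 0 0 0 0'; python3 go.py 577 218.3 240 7.76
```

```text
time_s: 8.97
ee_pos: [0.4757, 0.2021, 0.24]
tool_rot: [-2.06, -2.37, 0.001]
wrist_force: [-0.2, 0.4, -2.5]
finger_gap: 0.094
grasp_force: 34.5
time_s: 9.3
ee_pos: [0.477, 0.1981, 0.2408]
tool_rot: [2.069, 2.364, -0.001]
wrist_force: [-0.6, -0.5, -1.8]
finger_gap: 0.097
grasp_force: 34.5
turn [-0.01  0.03 -0.13] shift [  6.8 101.8   0.8] at [477.  198.1 240.8] t 9.3 F [-0.6 -0.5 -1.8] j [-0.63  0.55  0.23  1.9  -0.19  0.71 -0.15]
```

Run:
```python
from h import *
t=read_camera("top");s=read_camera("side")
def cr(c,x,y,w,h,W,H): return cv2.resize(np.ascontiguousarray(c["color"][y:y+h,x:x+w,::-1]),(W,H),interpolation=cv2.INTER_CUBIC)
cv2.imwrite("pics/c4.png",np.hstack([cr(t,205,180,120,130,370,400),cr(s,240,190,140,133,420,400)]))
# predicted bar ends & tips at present
o=observe();Q=R.from_rotvec(o["tool_rot"]);b=np.array(o["ee_pos"])+[0,0,.019]
for n,c in(("t",t),("s",s)): print(n,proj(c,np.array([b+Q.apply([k,0,0]) for k in(-.058,.058)])))
```

```text
t [[266.64968798 266.31600516]
 [218.22336833 272.89628687]]
s [[337.17685674 245.4511804 ]
 [327.71149731 276.80314595]]
```

View pics/c4.png

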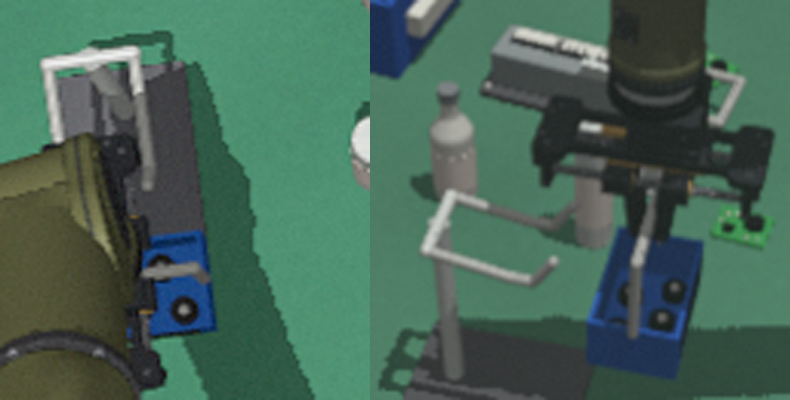

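The basket hangs level in front of the tips, with bar and prongs parallel (side crop: tips at 553,262 and 570,210, handle at 640,230). I centre it and slide it in.

```bash
python3 -m pendant '0 0 0 2 0 2 0;0 0 0 5 3 3 0;0 0 0 7 10 3 0;0 0 0 7 22 3 0;0 0 0 7 36 3 0;0 0 0 7 50 3 0;0 0 0 7 64 3 0;0 0 0 7 78 3 0;0 0 0 7 90 3 0;0 0 0 7 98 3 0'
python3 -m pendant '0 0 0 0 2 0 0;0 0 0 0 3 0 0;0 0 0 0 3 0 0;0 0 0 0 3 0 0;0 0 0 0 3 0 0'; python3 go.py 577 218.3 191 7.76
python3 - <<'E'
from h import *
t=read_camera("top");s=read_camera("side")
def cr(c,x,y,w,h,W,H): return cv2.resize(np.ascontiguousarray(c["color"][y:y+h,x:x+w,::-1]),(W,H),interpolation=cv2.INTER_CUBIC)
cv2.imwrite("pics/c5.png",np.hstack([cr(t,205,180,100,130,308,400),cr(s,240,220,100,100,400,400)]))
E
```

```text
time_s: 10.23
ee_pos: [0.5749, 0.2201, 0.2375]
tool_rot: [2.066, 2.366, 0.001]
wrist_force: [-0.8, 0.3, -1.3]
finger_gap: 0.093
grasp_force: 34.5
time_s: 10.65
ee_pos: [0.5755, 0.2201, 0.2378]
tool_rot: [-2.066, -2.366, 0.001]
wrist_force: [-0.7, 0.6, -2.2]
finger_gap: 0.092
grasp_force: 34.5
turn [-0.03 -0.01  0.01] shift [-2.   1.3 46.8] at [575.5 220.1 237.8] t 10.65 F [-0.7  0.6 -2.2] j [-0.57  0.69  0.23  1.61 -0.19  0.87 -0.13]
```

View pics/c5.png

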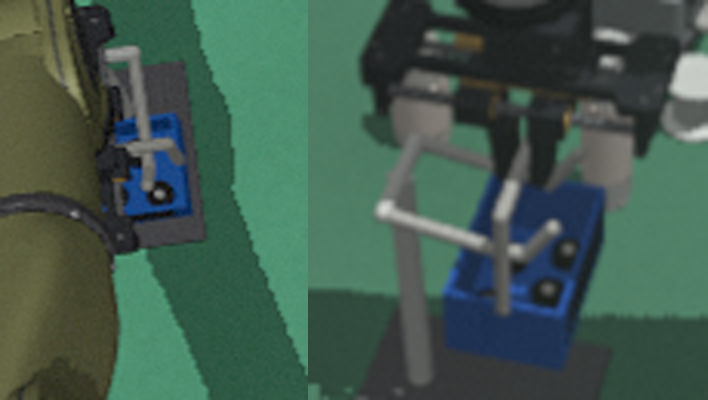

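The bar lies above both prongs between crossbar and tips (side crop: near prong 400,210 → 555,230, handle end 505,190). I lower it.

```bash
python3 -m pendant '0 0 0 0 1 4 0;0 0 0 -1 1 10 0;0 0 0 -2 1 17 0;0 0 0 -2 1 24 0;0 0 0 -2 1 31 0;0 0 0 -2 1 36 0;0 0 0 -2 1 40 0;0 0 0 -2 1 43 0;0 0 0 -2 1 45 0;0 0 0 -2 1 45 0'
python3 -m pendant '0 0 0 0 0 0 0;0 0 0 0 0 1 0;0 0 0 0 0 1 0;0 0 0 0 0 2 0;0 0 0 0 0 2 0'; python3 go.py 577 218.3 191 7.76
```

```text
time_s: 11.58
ee_pos: [0.5772, 0.2182, 0.1923]
tool_rot: [-2.066, -2.366, 0.001]
wrist_force: [-0.1, 1.2, -2.0]
finger_gap: 0.089
grasp_force: 34.5
time_s: 12.0
ee_pos: [0.5776, 0.2183, 0.1911]
tool_rot: [2.066, 2.366, 0.001]
wrist_force: [-0.1, -0.6, -0.1]
finger_gap: 0.095
grasp_force: 34.3
turn [ 0.04 -0.02 -0.01] shift [ 0.1 -0.6  0.1] at [577.6 218.3 191.1] t 12.0 F [-0.1 -0.6 -0.1] j [-0.55  0.74  0.21  1.65 -0.21  0.77 -0.11]
```

```bash
python3 -m pendant '0 0 0 0 0 0 10;0 0 0 0 0 0 13;0 0 0 0 0 0 18;0 0 0 0 0 0 26;0 0 0 0 0 0 34;0 0 0 0 0 0 36;0 0 0 0 0 0 36;0 0 0 0 0 -4 36;0 0 0 0 0 -10 36;0 0 0 0 0 -18 36'
python3 -m pendant '0 0 0 0 0 -10 36;0 0 0 0 0 -25 36;0 0 0 0 0 -42 36;0 0 0 0 0 -60 36;0 0 0 0 0 -80 36;0 0 0 0 0 -100 36;0 0 0 0 0 -115 36'; python3 go.py 470 0 300 4
python3 - <<'E'
from h import *
t=read_camera("top");s=read_camera("side");save(s,"s6.png",(230,190,130,130),3)
E
```

```text
time_s: 12.83
ee_pos: [0.5771, 0.2181, 0.209]
tool_rot: [-2.066, -2.366, 0.001]
wrist_force: [-0.1, -0.6, 0.3]
finger_gap: 0.408
grasp_force: 0.0
time_s: 13.42
ee_pos: [0.5779, 0.2182, 0.3268]
tool_rot: [2.065, 2.365, 0.005]
wrist_force: [0.7, 0.4, 0.7]
finger_gap: 0.405
grasp_force: 0.0
turn [ 0.18 -0.05  3.74] shift [-201.7 -136.4   26.2] at [577.9 218.2 326.8] t 13.42 F [0.7 0.4 0.7] j [-0.58  0.6   0.26  1.49 -0.16  1.07 -0.15]
```

View pics/s6.png

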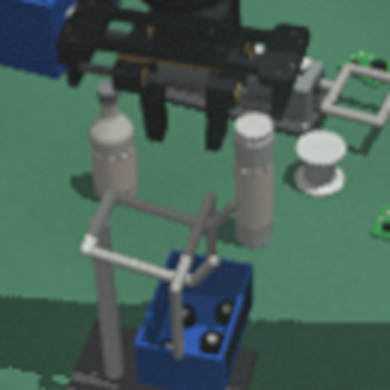

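The basket hangs on both prongs and has been let go (crop: bar from 180,275 to 210,200). Next, the gauge.

```bash
python3 -m pendant '0 0 0.3 -15 -12 0 36;0 0 0.7 -36 -26 0 36;0 0 1.1 -57 -40 0 36;0 0 1.5 -80 -54 4 36;0 0 1.9 -103 -69 8 36;0 0 2.3 -126 -84 12 36;0 0 2.7 -150 -99 16 36;0 0 3.1 -173 -114 20 36;0 0 3.5 -196 -129 24 36;0 0 3.7 -214 -140 28 36'; python3 go.py 519 -216 150 -0.5
python3 - <<'E'
from fit import *
for p in((67,415),(186,415),(68,402),(184,402),(127,409),(124,125)): print(p,np.round(atz(t,px(A,p),.05)*1000,1))
E
```

```text
time_s: 14.35
ee_pos: [0.4656, -0.0148, 0.2952]
tool_rot: [-2.143, -2.296, 0.002]
wrist_force: [0.2, -0.6, -0.1]
finger_gap: 0.407
grasp_force: 0.0
turn [-0.09  0.03  4.44] shift [-204.3   39.7  145.2] at [465.6 -14.8 295.2] t 14.35 F [ 0.2 -0.6 -0.1] j [-0.25  0.41  0.27  1.96 -0.15  0.78  0.18]
(67, 415) [ 515.6 -170.1   50. ]
(186, 415) [ 515.3 -259.9   50. ]
(68, 402) [ 525.5 -171.1   50. ]
(184, 402) [ 525.2 -258.6   50. ]
(127, 409) [ 520.  -215.5   50. ]
(124, 125) [ 740.6 -218.8   50. ]
```

```bash
python3 -m pendant '0 0 0.5 -22 4 10 36;0 0 1 -45 9 22 36;0 0 1.5 -68 13 36 36;0 0 2 -92 18 52 36;0 0 2.5 -117 23 68 36;0 0 3 -142 28 84 36;0 0 3.5 -166 33 100 36;0 0 4 -188 37 116 36;0 0 4.4 -200 40 132 36;0 0 4.4 -204 41 145 36'
python3 -m pendant '0 0 0 0 0 0 36;0 0 0 0 0 0 36;0 0 0 0 0 0 36'; python3 go.py 520 -215.7 31 -0.5
```

```text
time_s: 15.18
ee_pos: [0.5223, -0.2161, 0.1491]
tool_rot: [2.232, 2.21, -0.002]
wrist_force: [0.8, -1.1, 1.1]
finger_gap: 0.411
grasp_force: 0.0
time_s: 15.43
ee_pos: [0.5229, -0.2119, 0.1511]
tool_rot: [-2.226, -2.216, -0.001]
wrist_force: [-0.2, -0.2, 0.6]
finger_gap: 0.407
grasp_force: 0.0
turn [ 0.01 -0.06  0.25] shift [ -4.   -2.9 120.1] at [ 522.9 -211.9  151.1] t 15.43 F [-0.2 -0.2  0.6] j [ 0.19  0.74  0.19  1.85 -0.23  0.58  0.53]
```

```bash
python3 -m pendant '0 0 0.2 -3 -3 8 36;0 0 0.2 -4 -3 22 36;0 0 0.2 -4 -3 38 36;0 0 0.2 -4 -3 54 36;0 0 0.2 -4 -3 70 36;0 0 0.2 -4 -3 84 36;0 0 0.2 -4 -3 97 36;0 0 0.2 -4 -3 108 36;0 0 0.2 -4 -3 116 36;0 0 0.2 -4 -3 120 36'
python3 -m pendant '0 0 0 0 0 0 36;0 0 0 0 0 0 36;0 0 0 0 0 0 36'; python3 go.py 520 -215.7 31 -0.5
python3 - <<'E'
from h import *
t=read_camera("top");s=read_camera("side")
def cr(c,x,y,w,h,W,H): return cv2.resize(np.ascontiguousarray(c["color"][y:y+h,x:x+w,::-1]),(W,H),interpolation=cv2.INTER_CUBIC)
cv2.imwrite("pics/c7.png",np.hstack([cr(t,370,150,70,130,323,600),cr(s,270,150,100,120,470,564+36)]))
E
```

```text
time_s: 16.27
ee_pos: [0.5195, -0.2169, 0.0299]
tool_rot: [-2.231, -2.211, 0.0]
wrist_force: [0.6, -0.3, 0.6]
finger_gap: 0.413
grasp_force: 0.0
time_s: 16.52
ee_pos: [0.5202, -0.2175, 0.0313]
tool_rot: [2.231, 2.21, 0.001]
wrist_force: [0.2, 0.1, 0.8]
finger_gap: 0.406
grasp_force: 0.0
turn [ 0.07  0.02 -0.05] shift [ 1.8 -0.3  0.3] at [ 520.2 -217.5   31.3] t 16.52 F [0.2 0.1 0.8] j [ 0.25  0.94  0.11  1.89 -0.27  0.33  0.56]
```

View pics/c7.png

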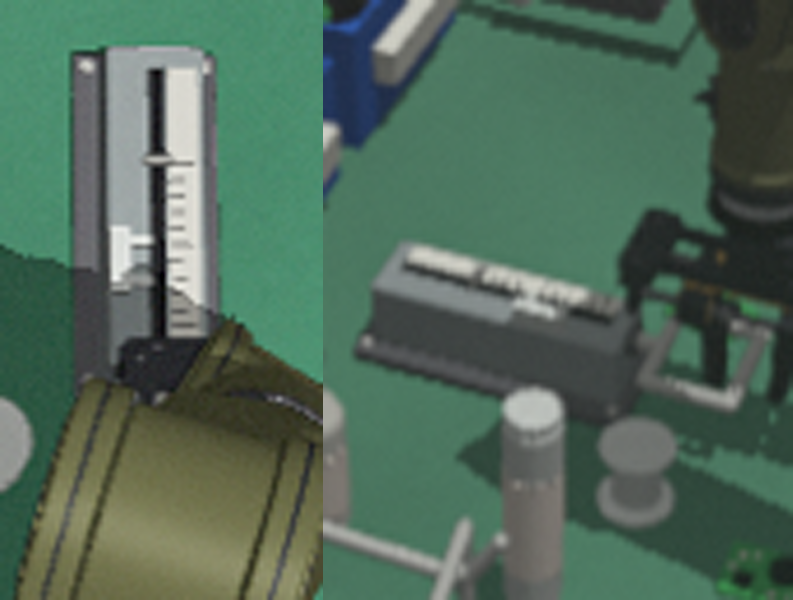

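One finger is inside the loop and one outside the outer crossbar (side crop 715,340 / 780,370); the pointer is at (157,159) and the marker gap is around (140,260). I grip.

```bash
python3 -m pendant '0 0 0 0 0 0 28;0 0 0 0 0 0 20;0 0 0 0 0 0 14;0 0 0 0 0 0 8;0 0 0 0 0 0 0;0 0 0 0 0 0 0;0 0 0 0 0 0 0' 45; python3 go.py 500 -217.3 31 -0.5
cat > pt.py <<'E'
from h import *
# profiles along the track in the top view: pointer column vs marker prong column
t=read_camera("top");g=t["color"].astype(float).mean(2)
xs=np.arange(.60,.80,.001)
def prof(y,z):
    uv=proj(t,np.stack([xs,np.full_like(xs,y),np.full_like(xs,z)],1)).astype(np.float32)
    return cv2.remap(g.astype(np.float32),uv[:,:1],uv[:,1:],cv2.INTER_LINEAR).ravel()
from scipy.signal import find_peaks
for y in(-.216,-.213,-.210,-.207,-.204):
    p=prof(y,.07);k,d=find_peaks(p,prominence=20);print(y,[(int(xs[i]*1000),int(p[i]),int(q)) for i,q in zip(k,d["prominences"])])
E
python3 pt.py
```

```text
time_s: 17.2
ee_pos: [0.521, -0.2174, 0.0309]
tool_rot: [2.23, 2.21, 0.002]
wrist_force: [3.4, 0.1, 0.7]
finger_gap: 0.112
grasp_force: 44.0
turn [ 0.12  0.02 -0.03] shift [ -0.1 -21.   -0.1] at [ 521.  -217.4   30.9] t 17.2 F [3.4 0.1 0.7] j [ 0.25  0.94  0.11  1.89 -0.27  0.33  0.56]
-0.216 [(735, 175, 149)]
-0.213 [(622, 63, 24), (687, 79, 42), (735, 174, 120)]
-0.21 [(622, 57, 20), (662, 116, 49), (677, 108, 27), (687, 180, 71), (735, 157, 42), (772, 151, 22)]
-0.207 [(662, 148, 48), (678, 172, 41), (687, 229, 92)]
-0.204 [(614, 63, 24), (662, 149, 47), (673, 169, 44), (687, 223, 67)]
```

```bash
python3 -m pendant '0 0 0 0 -1 0 0;0 0 0 0 -4 0 0;0 0 0 0 -8 0 0;0 0 0 0 -13 0 0;0 0 0 0 -18 0 0;0 0 0 0 -23 0 0;0 0 0 0 -28 0 0;0 0 0 0 -33 0 0;0 0 0 0 -37 0 0;0 0 0 0 -40 0 0'
python3 -m pendant '0 0 0 0 0 0 0;0 0 0 0 0 0 0;0 0 0 0 0 0 0'; python3 go.py 460.5 -217 31 -0.5;python3 pt.py
```

```text
time_s: 18.08
ee_pos: [0.4813, -0.2168, 0.0309]
tool_rot: [2.229, 2.21, 0.004]
wrist_force: [7.7, 1.0, -1.5]
finger_gap: 0.114
grasp_force: 44.2
time_s: 18.33
ee_pos: [0.4813, -0.2168, 0.0309]
tool_rot: [2.229, 2.21, 0.003]
wrist_force: [6.4, 1.3, -0.7]
finger_gap: 0.112
grasp_force: 44.1
turn [ 0.19  0.02 -0.01] shift [ -0.4 -20.8  -0.1] at [ 481.3 -216.8   30.9] t 18.33 F [ 6.4  1.3 -0.7] j [ 0.29  0.91  0.08  2.   -0.27  0.23  0.59]
-0.216 [(619, 108, 50), (696, 167, 140)]
-0.213 [(619, 108, 46), (662, 89, 48), (687, 80, 32), (696, 169, 130)]
-0.21 [(617, 107, 48), (642, 95, 23), (662, 181, 99), (687, 179, 77), (696, 160, 55), (772, 152, 25)]
-0.207 [(653, 158, 20), (662, 219, 89), (687, 229, 126), (695, 129, 20)]
-0.204 [(662, 219, 96), (687, 224, 95)]
```

```bash
python3 -m pendant '0 0 0 0 -2 0 0;0 0 0 0 -5 0 0;0 0 0 0 -8 0 0;0 0 0 0 -11 0 0;0 0 0 0 -14 0 0;0 0 0 0 -17 0 0;0 0 0 0 -19 0 0;0 0 0 0 -20.5 0 0;0 0 0 0 -21 0 0;0 0 0 0 -21 0 0'
python3 pt.py; python3 -c "
from h import *
save(read_camera('top'),'t8.png',(370,150,70,110),5)"
```

```text
time_s: 19.22
ee_pos: [0.4616, -0.2165, 0.0309]
tool_rot: [2.227, 2.21, 0.005]
wrist_force: [8.6, 1.8, -1.9]
finger_gap: 0.108
grasp_force: 44.2
-0.216 [(619, 108, 47), (676, 173, 145)]
-0.213 [(617, 108, 48), (662, 88, 48), (676, 174, 136), (687, 81, 32)]
-0.21 [(614, 106, 46), (662, 181, 104), (676, 166, 80), (687, 179, 67), (772, 151, 24)]
-0.207 [(651, 158, 22), (662, 219, 102), (676, 146, 28), (687, 228, 68)]
-0.204 [(653, 170, 25), (662, 218, 92), (687, 224, 64)]
```

View pics/t8.png

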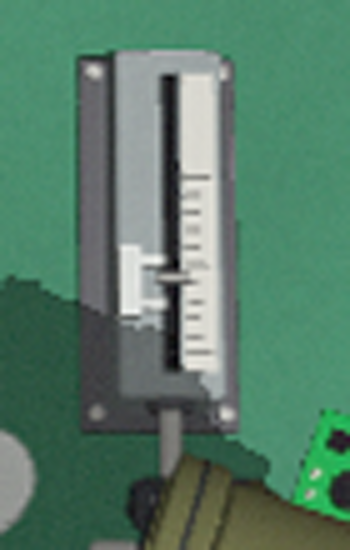

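The pointer (175,276) stands between the fork's prongs (y = 259 and 304), about 1.5 mm short of the middle. I nudge it and hold for 2.5 s.

```bash
python3 -m pendant '0 0 0 0 -0.8 0 0;0 0 0 0 -1.5 0 0;0 0 0 0 -1.5 0 0;0 0 0 0 -1.5 0 0;0 0 0 0 -1.5 0 0;0 0 0 0 -1.5 0 0;0 0 0 0 -1.5 0 0;0 0 0 0 -1.5 0 0;0 0 0 0 -1.5 0 0;0 0 0 0 -1.5 0 0'
python3 -m pendant '0 0 0 0 0 0 0;0 0 0 0 0 0 0;0 0 0 0 0 0 0;0 0 0 0 0 0 0;0 0 0 0 0 0 0;0 0 0 0 0 0 0;0 0 0 0 0 0 0;0 0 0 0 0 0 0;0 0 0 0 0 0 0;0 0 0 0 0 0 0'
python3 pt.py
python3 -m pendant '0 0 0 0 0 0 0;0 0 0 0 0 0 0;0 0 0 0 0 0 0;0 0 0 0 0 0 0;0 0 0 0 0 0 0;0 0 0 0 0 0 0;0 0 0 0 0 0 0;0 0 0 0 0 0 0;0 0 0 0 0 0 0;0 0 0 0 0 0 0'; python3 go.py 521 -217.4 31 -0.5
```

```text
time_s: 20.15
ee_pos: [0.4604, -0.2165, 0.031]
tool_rot: [2.227, 2.209, 0.006]
wrist_force: [9.5, 2.2, -1.2]
finger_gap: 0.115
grasp_force: 44.3
time_s: 20.98
ee_pos: [0.4604, -0.2165, 0.0309]
tool_rot: [2.227, 2.209, 0.006]
wrist_force: [8.9, 1.1, -3.2]
finger_gap: 0.117
grasp_force: 44.3
-0.216 [(619, 108, 48), (676, 190, 163)]
-0.213 [(619, 109, 47), (662, 90, 45), (676, 190, 152), (687, 82, 42)]
-0.21 [(619, 108, 50), (662, 181, 82), (676, 183, 101), (687, 179, 69), (772, 152, 25)]
-0.207 [(653, 160, 23), (662, 218, 90), (678, 166, 35), (687, 228, 70)]
-0.204 [(651, 170, 24), (662, 219, 93), (687, 223, 63)]
time_s: 21.87
ee_pos: [0.4604, -0.2165, 0.0309]
tool_rot: [2.227, 2.209, 0.006]
wrist_force: [9.2, 0.7, -1.7]
finger_gap: 0.116
grasp_force: 44.3
turn [0.33 0.04 0.05] shift [-0.4 60.6  0.3] at [ 460.4 -216.5   30.9] t 21.87 F [ 9.2  0.7 -1.7] j [ 0.31  0.91  0.06  2.06 -0.27  0.18  0.61]
```

```bash
python3 -m pendant '0 0 0 0 0 0 0;0 0 0 0 0 0 0;0 0 0 0 0 0 0;0 0 0 0 0 0 0;0 0 0 0 0 0 0;0 0 0 0 0 0 0'
python3 -m pendant '0 0 0 0 1 0 0;0 0 0 0 2.5 0 0;0 0 0 0 4 0 0;0 0 0 0 5.5 0 0;0 0 0 0 7 0 0;0 0 0 0 8.5 0 0;0 0 0 0 10 0 0;0 0 0 0 11.5 0 0;0 0 0 0 13 0 0;0 0 0 0 14.5 0 0'
python3 -m pendant '0 0 0 0 1.5 0 0;0 0 0 0 3 0 0;0 0 0 0 4.5 0 0;0 0 0 0 6 0 0;0 0 0 0 7.5 0 0;0 0 0 0 9 0 0;0 0 0 0 10.5 0 0;0 0 0 0 12 0 0;0 0 0 0 13.5 0 0;0 0 0 0 15 0 0'
python3 -m pendant '0 0 0 0 1.5 0 0;0 0 0 0 3 0 0;0 0 0 0 4.5 0 0;0 0 0 0 6 0 0;0 0 0 0 7.5 0 0;0 0 0 0 9 0 0;0 0 0 0 10.5 0 0;0 0 0 0 12 0 0;0 0 0 0 13.5 0 0;0 0 0 0 15 0 0'
python3 -m pendant '0 0 0 0 1.5 0 0;0 0 0 0 3 0 0;0 0 0 0 4.5 0 0;0 0 0 0 6 0 0;0 0 0 0 7.5 0 0;0 0 0 0 9 0 0;0 0 0 0 10.5 0 0;0 0 0 0 11.5 0 0;0 0 0 0 12 0 0;0 0 0 0 12 0 0'; python3 go.py 521 -217.4 31 -0.5; python3 pt.py
```

```text
time_s: 22.37
ee_pos: [0.4604, -0.2165, 0.0309]
tool_rot: [2.227, 2.21, 0.006]
wrist_force: [8.4, 1.2, -1.8]
finger_gap: 0.114
grasp_force: 44.3
time_s: 23.2
ee_pos: [0.474, -0.2167, 0.0309]
tool_rot: [2.228, 2.21, 0.004]
wrist_force: [6.6, 1.2, -1.2]
finger_gap: 0.117
grasp_force: 44.1
time_s: 24.03
ee_pos: [0.4881, -0.2169, 0.0309]
tool_rot: [2.23, 2.21, 0.003]
wrist_force: [6.0, 0.6, 0.2]
finger_gap: 0.116
grasp_force: 44.0
time_s: 24.87
ee_pos: [0.5023, -0.2171, 0.0309]
tool_rot: [2.231, 2.21, 0.001]
wrist_force: [4.8, -0.6, 1.8]
finger_gap: 0.113
grasp_force: 43.9
time_s: 25.7
ee_pos: [0.514, -0.2173, 0.0309]
tool_rot: [2.232, 2.211, 0.0]
wrist_force: [3.3, 0.4, 5.0]
finger_gap: 0.114
grasp_force: 43.5
turn [ 0.01  0.   -0.05] shift [-0.1  7.  -0.1] at [ 514.  -217.3   30.9] t 25.7 F [3.3 0.4 5. ] j [ 0.26  0.93  0.1   1.91 -0.27  0.32  0.57]
-0.216 [(620, 82, 47), (729, 187, 161)]
-0.213 [(614, 77, 38), (620, 70, 27), (664, 62, 27), (687, 84, 44), (729, 185, 132)]
-0.21 [(623, 79, 29), (664, 129, 47), (687, 180, 72), (730, 178, 53), (772, 152, 24)]
-0.207 [(678, 172, 42), (687, 228, 100)]
-0.204 [(665, 170, 45), (687, 223, 67)]
```

```bash
python3 -m pendant '0 0 0 0 1 0 0;0 0 0 0 2 0 0;0 0 0 0 3 0 0;0 0 0 0 4 0 0;0 0 0 0 5 0 0;0 0 0 0 5.5 0 0;0 0 0 0 6 0 0;0 0 0 0 6.5 0 0;0 0 0 0 6.5 0 0'
python3 -m pendant '0 0 0 0 0.3 0 0;0 0 0 0 0.6 0 0;0 0 0 0 0.9 0 0;0 0 0 0 1.2 0 0;0 0 0 0 1.5 0 0;0 0 0 0 1.5 0 0'; python3 pt.py
```

```text
time_s: 26.5
ee_pos: [0.52, -0.2174, 0.0309]
tool_rot: [-2.232, -2.21, 0.0]
wrist_force: [3.2, 1.0, 5.7]
finger_gap: 0.112
grasp_force: 43.4
time_s: 27.0
ee_pos: [0.5209, -0.2174, 0.0308]
tool_rot: [-2.231, -2.209, 0.002]
wrist_force: [2.4, 0.3, 6.4]
finger_gap: 0.116
grasp_force: 43.3
-0.216 [(735, 175, 147)]
-0.213 [(622, 63, 26), (662, 51, 21), (687, 80, 41), (735, 172, 115)]
-0.21 [(662, 116, 55), (677, 110, 28), (687, 178, 68), (735, 157, 42), (772, 151, 23)]
-0.207 [(662, 147, 45), (678, 173, 42), (687, 228, 90)]
-0.204 [(614, 65, 26), (662, 149, 46), (678, 167, 40), (687, 223, 65)]
```

```bash
python3 -m pendant '0 0 0 0 0.5 0 0;0 0 0 0 1 0 0;0 0 0 0 1 0 0;0 0 0 0 1 0 0' 15
python3 -m pendant '0 0 0 0 0 0 0;0 0 0 0 0 0 11;0 0 0 0 0 0 13;0 0 0 0 0 0 16;0 0 0 0 0 0 20;0 0 0 0 0 0 28;0 0 0 0 0 0 34;0 0 0 0 0 0 36;0 0 0 0 0 0 36'; python3 go.py 519 -217 150 -0.5;python3 pt.py|head -2
```

```text
time_s: 27.38
ee_pos: [0.5209, -0.2173, 0.0307]
tool_rot: [-2.231, -2.208, 0.003]
wrist_force: [1.2, 0.5, 6.4]
finger_gap: 0.124
grasp_force: 14.2
time_s: 28.13
ee_pos: [0.5226, -0.2173, 0.0305]
tool_rot: [-2.232, -2.21, 0.0]
wrist_force: [-0.1, 0.0, -0.2]
finger_gap: 0.41
grasp_force: 0.0
turn [-0.03 -0.01 -0.05] shift [   0.3   -3.6 -119.5] at [ 522.6 -217.3   30.5] t 28.13 F [-0.1  0.  -0.2] j [ 0.25  0.94  0.11  1.88 -0.27  0.34  0.56]
-0.216 [(735, 176, 149)]
-0.213 [(623, 66, 34), (662, 51, 23), (687, 80, 41), (735, 173, 120)]
```

Home and released. I lift clear and check the final scene numerically.

```bash
python3 -m pendant '0 0 0 0 -2 -6 36;0 0 0 0 -2 -16 36;0 0 0 0 -2 -30 36;0 0 0 0 -2 -48 36;0 0 0 0 -2 -68 36;0 0 0 0 -2 -90 36;0 0 0 0 -2 -115 36;0 0 0 0 -2 -140 36;0 0 0 0 -2 -165 36;0 0 0 0 -2 -185 36'
python3 -m pendant '0 0 0 0 0 0 36;0 0 0 0 0 0 36;0 0 0 0 0 0 36;0 0 0 0 0 0 36'
python3 - <<'E'
from h import *
import pickle
t0,s0=pickle.load(open("ts.pkl","rb"))
t=read_camera("top");s=read_camera("side")
for n,c in(("top",t),("side",s)):
    for k in["basket","can","spool","bottle","board_a","screwdriver","tray","gauge_slide"]:
        print(n,k,[(np.round(d["box"]).astype(int).tolist(),round(d["score"],2)) for d in look_for(c,k)])
E
python3 pt.py | head -3
```

```text
time_s: 29.02
ee_pos: [0.5209, -0.2175, 0.2186]
tool_rot: [2.231, 2.209, 0.002]
wrist_force: [-0.6, -0.0, -0.9]
finger_gap: 0.408
grasp_force: 0.0
time_s: 29.35
ee_pos: [0.52, -0.2168, 0.2148]
tool_rot: [-2.23, -2.209, 0.001]
wrist_force: [-0.7, -0.1, 0.5]
finger_gap: 0.407
grasp_force: 0.0
top basket [([434, 312, 58, 32], 0.78)]
top can [([316, 218, 18, 21], 0.79)]
top spool []
top bottle [([322, 156, 15, 30], 0.83)]
top board_a [([134, 241, 24, 24], 0.76), ([342, 275, 19, 21], 0.73)]
top screwdriver []
top tray [([393, 201, 10, 14], 0.74), ([101, 197, 62, 78], 0.68)]
top gauge_slide [([385, 185, 21, 83], 0.5)]
side basket [([403, 182, 33, 52], 0.86), ([274, 255, 42, 65], 0.84)]
side can [([307, 228, 14, 43], 0.89), ([277, 250, 37, 72], 0.23)]
side spool [([328, 232, 18, 24], 0.7)]
side bottle [([258, 217, 23, 38], 0.85), ([254, 254, 63, 85], 0.62), ([326, 232, 23, 25], 0.16)]
side board_a [([248, 400, 29, 26], 0.76), ([354, 261, 21, 12], 0.69)]
side screwdriver [([377, 184, 45, 3], 0.56)]
side tray [([182, 372, 101, 84], 0.75)]
side gauge_slide [([301, 203, 67, 28], 0.65)]
-0.216 [(619, 112, 85), (735, 177, 151)]
-0.213 [(619, 112, 62), (662, 52, 28), (687, 50, 24), (735, 176, 119)]
-0.21 [(619, 110, 47), (662, 118, 59), (687, 115, 46), (735, 159, 42), (772, 155, 25)]
```

The basket is still on the stand, the pointer is home at 735, the marker is unmoved, and the bystanders found are where they were.

```bash
python3 -c "
from cell import *
print(sign_off())"
```

```text
the job is handed in; nothing more can be done
None
```

I hung the basket on both prongs and let go, held the gauge pointer in the marker's gap for over two seconds without passing it, and eased it back fully home; the job is handed in at about 30 s.

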